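Kit up two engine repairs and scrap the broken plug

ROBOT

A 7-joint arm with a two-finger parallel gripper is mounted at the origin on the work surface. World frame = base frame: x ahead of the robot, y to its left, z up, the work surface at z = 0. Lengths are in mm, angles in rad, forces in N, time in s.
With the tool pointing down it reaches from about 400 to 875 mm from the base axis. Payload 4.4 kg.
Tool frame: the origin (TCP) lies midway between the tips of the shut fingers; the grasp point (between the pads) lies 19 mm behind it; z points along the fingers, y is the line along which they close (so a half turn about z gives the same grasp; the last joint's range is limited). The gripper opens to 85 mm and grips with 20 to 120 N. Pads are 22 mm wide; open, the fingers measure 114 mm over their backs; the gripper's body (76 mm by 85 mm) begins 54 mm behind the grasp point. The pads swing forward as they close: fully open they stand 13 mm farther back than shut.
Start: joints at [-1.333, 0.628, 0.038, 1.517, -0.027, 0.996, -0.02], TCP at [194.422, 620.256, 231.313] pointing down, gripper open.
Joint ranges: [-3.06, 3.06], [-0.37, 2.12], [-1.25, 1.32], [0.18, 2.47], [-1.1, 4.24], [0.23, 1.98], [-2.94, 2.94]. Speed limits (rad/s): [2.57, 2.57, 3.14, 3.14, 3.14, 3.14, 3.14].

INTERFACE

Orientations are given as [roll, pitch, yaw] about the fixed x, y, z axes, in that order (R = Rz(yaw) Ry(pitch) Rx(roll)).
In Python, from cell import ctrl gives the robot as it stands. The module is installed in compiled form; this text tells all that it offers.
- The arm moves only by the tool step_arm, never from a script. Its argument "commands" is one flat list of numbers, 7 for each row, row after row: the shift along the tool's x, y, z in cm, then the turn, a rotation vector about the tool's x, y, z in rad, then the opening, from 0 (shut) to 1 (fully open). A call has 1 to 10 rows; each row is the pose to reach, as a shift and turn from the pose commanded when the call began, along the tool's axes at that moment; what a row does not reach only later rows make up. A row lasts 1/10 s, in which the tool goes at most 50 mm and 8.59 degrees, less where a joint would pass 70% of its speed; a pose out of reach is approached as far as the arm can. A call with a gripper value outside its range is refused whole. The fingers move at their own pace and stop on an object; the grip force is fixed at half the most. Time passes only in rows, so rows that repeat a pose let the fingers close. It gives the time, the measured TCP pose, the force, the opening and the grip force at its end, in the units of the state.
- ctrl.read_state(): the state, without advancing time (a new reading comes with each control period).
- ctrl.get_image(name): name is "side" or "top" or "wrist"; returns a dict with "image" (384x512x3 uint8, red, green, blue), "range_z" (384x512 float32, mm along the optical axis (not along the pixel's ray), 0 where there is no reading), "vfov" (degrees; the focal length in pixels is half the picture's height over the tangent of half this angle, whatever the lens; pixels are square), "cx", "cy" (the principal point, pixels), "world_to_cam" (4x4, takes a point from world to camera coordinates). Camera axes: x right, y down, z forward; pixel columns grow to the right and rows downward; lengths in mm; the calibration is good to about 2 mm. A picture is of the moment at which its call begins.
- ctrl.finish_job(): hands the job in; it is judged then, once.
The state is a dict: "clock": time; "qpos": joint angles; "qd": joint speeds; "tau": joint torques, N m; "eef_pos": TCP position; "tool_rot": TCP orientation; "force": force on the tool from outside, world axes, zero at the start; "torque": the same for the moment, N m; "width": finger opening in mm; "gripper_force": force on a finger pad.
Only numpy, scipy, OpenCV 4.12 (cv2) and the standard library are available. Lean on these libraries where they do the work, as an engineer would, in place of code of your own. Each camera call takes 0.05 s, during which the arm holds its last target. There are 200 camera calls.

TASK

Make up the kits for two engine repairs from the parts on the dark rubber mat: put the piston and the whole spark plug in the rectangular tray, the piston standing upright and the plug lying flat on the tray's floor beside it, and put the valve and the coil spring in the round dish, both standing upright on its floor as they stand now; set each part down gently, do not drop it. The other spark plug, whose white porcelain has snapped off, is scrap: push it in through the sprung flap in the top of the scrap box and let it fall to the bottom inside. Do not shift the grease jar or the wrench.

Things in the scene. Friction and masses are not known exactly. Their poses are not given: they have to be found in the camera images.
- piston_center (a point): Aluminium engine piston, loose, standing crown up on the mat (mat top at z = 3 mm): plain cylinder 54 mm in diameter, 48 mm tall, about 160 g, three dark ring grooves near the top. The point is its centre, 24 mm above its foot; z axis up through the crown.
- valve_center (a point): Steel engine valve, loose, standing on its head on the mat: flat round head 32 mm in diameter at the bottom, narrowing within 18 mm of the foot into a stem 8 mm in diameter; 92 mm tall in all, about 60 g. The point is on the stem's axis, half-way up (46 mm above the foot); z axis up along the stem.
- spring_center (a point): Steel coil valve spring, loose, standing on end on the mat: 30 mm outer diameter, 42 mm tall, stiff (grips like a solid cylinder), about 50 g. The point is its centre, 21 mm above its foot; z axis up along the coil's axis.
- plug_center (a point): Whole spark plug, loose, lying level on a flat of its steel hexagon (21 mm across flats, 24 mm over the corners at its sides, 16 mm long); threaded shank on one side, long white porcelain with a steel terminal on the other; 50 g. The point: middle of the hexagon, 10.5 mm above its underside (grip here, across the plug). x axis along the plug: it reaches 54 mm to +x (terminal), 33 mm to -x.
- broken_plug_center (a point): Broken spark plug, loose, lying on the mat: same as the whole one, but its white porcelain is snapped off, so it is only 53 mm long; 42 g. The point: middle of the hexagon, 10.5 mm above its underside (grip here, across the plug). x axis along the plug: it reaches 20 mm to +x (broken stub), 33 mm to -x (thread).
- tray_floor (a point): Rectangular aluminium tray, fixed, open on top: outside 135 mm (its x) by 210 mm (its y) by 16 mm high, walls and floor 3 mm thick. The point is the centre of its inner floor; z up, x along the short side, y along the long side. It stands left, right or ahead of the mat.
- dish_floor (a point): Round steel dish, fixed, open on top: 154 mm across the rim, 20 mm high, inner floor 3 mm above the bench and flat to a radius of 63 mm, low sloping wall. The point is the centre of its inner floor, z up.
- scrap_flap (a point): Green steel scrap box, fixed, 112 (x) by 168 (y) by 112 mm high. In its top a slot 78 (x) by 142 mm (y), shut by a bare steel flap hinged along the slot's +x edge. The point: centre of the flap's upper face, level with the box top. The flap swings down (3 to 8 N, to 1.45 rad) and springs shut. A plug held along x, centred, pushed 35 to 45 mm down and let go there falls in. Floor 109 mm below.
- grease_jar_center (a point): Bystander: small clear jar with a black cap, loose, 56 mm in diameter, 55 mm tall, beyond the mat on the left; the point is its centre. Leave it.
- wrench_grip (a point): Bystander: steel wrench 180 mm long, loose, lying beyond the mat on the right; the point is on its handle. Leave it.
Not all that is in view belongs to the job. Leave any green look-alike of the part that bears spring_center alone.

How it is judged (in metres and radians):
At the end, for the whole second after the job is handed in: On the tray floor: piston upright (0.15 rad), whole plug lying (hexagon middle under 18 mm up). On the dish floor, within 60 mm of its centre: valve and spring upright (0.15 rad). Broken plug over 75 mm below the flap in the scrap box. All at rest. Jar and wrench never moved over 20 mm (x of piston_center in the frame of tray_floor between -0.064 and 0.064 m and y of piston_center in the frame of tray_floor between -0.102 and 0.102 m and z of piston_center in the frame of tray_floor between 0.019 and 0.029 m and angle between each of piston_center, valve_center, spring_center's own z axis and vertical below 0.15 rad and x of plug_center in the frame of tray_floor between -0.064 and 0.064 m and y of plug_center in the frame of tray_floor between -0.102 and 0.102 m and z of plug_center in the frame of tray_floor between 0.004 and 0.018 m and horizontal distance between each of valve_center, spring_center and dish_floor below 0.06 m and z of valve_center in the frame of dish_floor between 0.041 and 0.051 m and z of spring_center in the frame of dish_floor between 0.016 and 0.026 m and x of broken_plug_center in the frame of scrap_flap between -0.056 and 0.056 m and y of broken_plug_center in the frame of scrap_flap between -0.084 and 0.084 m and z of broken_plug_center in the frame of scrap_flap between -0.115 and -0.075 m and linear speed of each of piston, valve, spring, plug, broken_plug below 0.02 m/s); the robot touches nothing.
It fails at once if the grease jar or the wrench is pushed more than 20 mm from its place (distance of any of grease_jar_center, wrench_grip from where it was at the start of the episode above 0.02 m).
It fails at once if a kit part is dropped into its tray or dish (it falls about 25 mm or more, faster than 0.7 m/s at the floor) ((horizontal distance between piston_center and tray_floor below 0.12 m and z of piston_center in the frame of tray_floor below 0.04 m and linear speed of piston above 0.7 m/s) or (horizontal distance between plug_center and tray_floor below 0.12 m and z of plug_center in the frame of tray_floor below 0.03 m and linear speed of plug above 0.7 m/s) or (horizontal distance between valve_center and dish_floor below 0.12 m and z of valve_center in the frame of dish_floor below 0.062 m and linear speed of valve above 0.7 m/s) or (horizontal distance between spring_center and dish_floor below 0.12 m and z of spring_center in the frame of dish_floor below 0.037 m and linear speed of spring above 0.7 m/s)).
It also fails if it takes over 120 s, if anything falls off the work surface, if the arm or the gripper's body presses on something with over 40 N, if the wrist force passes 120 N, or if a joint passes its speed limit or range.

## Working session

There is one attempt and no reset: what is moved stays moved. The work goes in short steps, Python scripts to look and compute and a tool call to move; the robot and the scene stay as the last step left them, time stands still between calls to the robot, and variables do not carry over. Pictures are saved under pics/ and viewed, at most 14 in all, crops included, and the job is handed in when it is done.

Besides the shell and the picture viewer there is one more tool, called after "Call:" as a command line: name --argument value ..., lists and objects as JSON in quotes. step_arm: Moves the arm, as the interface text tells. Its arguments: {"type":"object","properties":{"commands":{"type":"array"}},"required":["commands"]}

```bash
mkdir -p pics; cat > h.py <<'E'
import numpy as np, cv2
from cell import ctrl
def save(n,f):
    d=ctrl.get_image(n); cv2.imwrite('pics/'+f,d['image'][:,:,::-1]); np.savez('pics/'+f[:-4]+'.npz',**d); return d
def pts(d):
    h,w=d['range_z'].shape; f=h/2/np.tan(np.radians(d['vfov'])/2)
    v,u=np.mgrid[:h,:w]; z=d['range_z']
    P=np.stack([(u-d['cx'])/f*z,(v-d['cy'])/f*z,z,np.ones_like(z)],-1)
    return (P@np.linalg.inv(d['world_to_cam']).T)[...,:3]
E
python3 - <<'E'
from h import *
s=ctrl.read_state(); print({k:np.round(v,3) for k,v in s.items()})
for n in('top','side','wrist'):
    d=save(n,n+'0.png'); print(n,d['vfov'],d['cx'],d['cy'],np.round(np.linalg.inv(d['world_to_cam']),2))
E
```

```text
{'clock': np.float64(0.0), 'qpos': array([-1.333,  0.629,  0.038,  1.518, -0.027,  0.996, -0.02 ]), 'qd': array([ 0.   , -0.   , -0.   ,  0.001,  0.001, -0.   ,  0.001]), 'tau': array([-0.0000e+00, -5.6339e+01,  1.2260e+00, -1.9345e+01,  1.1000e-02,
        1.0000e-02,  0.0000e+00]), 'eef_pos': array([194.239, 619.664, 230.39 ]), 'tool_rot': array([-3.14 ,  0.   ,  2.838]), 'force': array([-0.653, -0.319, -0.629]), 'torque': array([-0.054, -0.   , -0.041]), 'gripper_force': np.float64(0.0), 'width': np.float64(85.349)}
top 51.60118098537117 255.57769903894228 191.02853201558122 [[ 2.0000e-02 -1.0000e+00  8.0000e-02  4.2037e+02]
 [-1.0000e+00 -2.0000e-02  2.0000e-02 -9.8600e+00]
 [-1.0000e-02 -8.0000e-02 -1.0000e+00  9.6718e+02]
 [ 0.0000e+00  0.0000e+00  0.0000e+00  1.0000e+00]]
side 49.06947542805774 251.3634153986026 195.94016576227813 [[-9.9000e-01 -7.0000e-02  8.0000e-02  4.4437e+02]
 [-1.0000e-01  7.3000e-01 -6.7000e-01  6.5752e+02]
 [-1.0000e-02 -6.8000e-01 -7.4000e-01  8.1096e+02]
 [ 0.0000e+00  0.0000e+00  0.0000e+00  1.0000e+00]]
wrist 69.2946797157226 248.97913039687214 188.27842376757286 [[ 3.0000e-01  9.1000e-01  3.0000e-01  1.1745e+02]
 [ 9.5000e-01 -2.8000e-01 -9.0000e-02  6.4376e+02]
 [-0.0000e+00  3.1000e-01 -9.5000e-01  3.7380e+02]
 [ 0.0000e+00  0.0000e+00  0.0000e+00  1.0000e+00]]
```

View pics/top0.png

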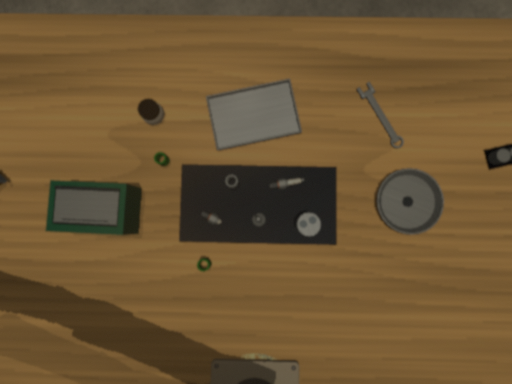

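View pics/side0.png

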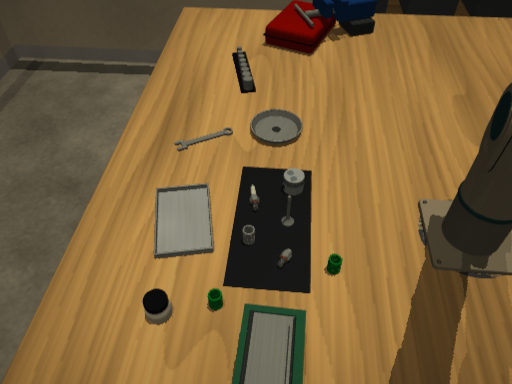

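The top view shows the spring (231,181), whole plug (288,183), broken plug (212,218), valve (259,219) and piston (309,224) on the mat. The tray is at (254,115), the dish at (409,201), the scrap box at (90,207), the jar at (150,110) and the wrench at (380,115). The side view agrees: the green springs are decoys, and the plug's white end points toward the dish.

```bash
cat >> h.py <<'E'
def ray(d,u,v,z):
    f=192/np.tan(np.radians(d['vfov'])/2); M=np.linalg.inv(d['world_to_cam'])
    r=M[:3,:3]@np.array([(u-d['cx'])/f,(v-d['cy'])/f,1]); o=M[:3,3]
    return o+r*(z-o[2])/r[2]
E
python3 - <<'E'
from h import *
d=dict(np.load('pics/top0.npz')); P=pts(d)
np.set_printoptions(precision=1,suppress=True)
def blob(n,u,v,r,lo,hi):
    m=np.zeros(P.shape[:2],bool); m[v-r:v+r+1,u-r:u+r+1]=1
    m&=(P[...,2]>lo)&(P[...,2]<hi); q=P[m]; 
    if len(q)<3: print(n,'few',P[v,u]);return
    rc=cv2.minAreaRect(q[:,:2].astype(np.float32)); print(n,len(q),'mean',q.mean(0),'zmax',q[:,2].max(),'rect',np.array(rc[0]),np.array(rc[1]),rc[2])
blob('piston',309,224,18,45,60); blob('valvehead',259,219,10,5,30);blob('valve top',259,219,14,40,100)
blob('spring',231,181,10,25,55); blob('plug',288,183,22,8,40); blob('broken',212,218,15,8,40)
blob('tray rim',254,115,60,12,22); blob('dish',409,201,40,14,30); blob('box',86,207,60,100,130); blob('jar',150,110,25,45,70)
# brightness masks on mat
g=d['image'].max(2); m=((g>75)).astype(np.uint8); x=m[168:241,185:333]
n,l,s,c=cv2.connectedComponentsWithStats(x)
for i in range(1,n):
    if s[i,4]>8:
        v,u=np.where(l==i); rc=cv2.minAreaRect(np.stack([u+185,v+168],1).astype(np.float32))
        print(s[i,4],c[i]+[185,168],rc, ray(d,*(np.array(rc[0])),13.5))
print('mat z',P[235,240],P[170,200],'dish floor',P[190,420],'trayfl',P[115,254],'flap',P[207,86])
w=dict(np.load('pics/wrist0.npz'));
E
```

```text
piston 437 mean [ 422.9 -117.8   50.8] zmax 55.38807493604895 rect [ 422.9 -117.9] [53.  52.4] 65.34617614746094
valvehead 154 mean [433.1  -4.    9.1] zmax 21.13738671951569 rect [434.   -4.2] [48.2 48.3] 0.9307273626327515
valve top 10 mean [432.2  -2.5  91. ] zmax 96.95225465649548 rect [431.7  -2.5] [6.3 4.4] 0.9143166542053223
spring 80 mean [521.   62.6  41.9] zmax 47.95270935650922 rect [521.2  62.6] [28.1 28. ] 89.62126159667969
plug 222 mean [520.1 -64.   19.4] zmax 27.277226604369616 rect [511.  -66.5] [41.  84.3] 1.3224183320999146
broken 158 mean [434.5 110.   19.7] zmax 27.457071126298388 rect [441.3 111.4] [57.8 47.4] 1.4774516820907593
tray rim 539 mean [693.1  13.7  17. ] zmax 21.758480801676228 rect [689.5  14.7] [138.4 212.6] 12.967560768127441
dish 733 mean [ 484.6 -371.2   19.7] zmax 26.342924975885694 rect [ 482.1 -361.6] [156.6 155.3] 46.86992263793945
box 3995 mean [450.5 369.3 111.5] zmax 118.19141868093425 rect [450.5 371.5] [171.3 112.8] 88.3498764038086
jar 360 mean [687.  262.1  54.6] zmax 58.954319897386426 rect [687.3 263.1] [48.8 48.4] 46.50312805175781
131 [289.  181.8] ((289.40380859375, 181.5192413330078), (5.883483409881592, 25.29897689819336), 78.69007110595703) [525.3 -75.9  13.5]
446 [308.5 224. ] ((308.5, 224.0), (22.0, 23.0), 90.0) [ 424.1 -122.7   13.5]
65 [213.9 218.9] ((214.20001220703125, 219.1000213623047), (12.969193458557129, 5.366562843322754), 26.56505012512207) [431.6 103.2  13.5]
9 [257.9 218.7] ((257.7500305175781, 218.75003051757812), (2.1213202476501465, 2.8284268379211426), 45.0) [434.4  -1.2  13.5]
mat z [394.6  41.    3.5] [551.1 142.5   3.8] dish floor [ 511.2 -393.1    2.6] trayfl [691.1  12.8   1.6] flap [451.5 371.  110.9]
```

```bash
cat > go.py <<'E'
# usage: go.py x y z yawdeg [x y z yaw ...] -> shift (cm, tool axes of present pose) and turn for each
import sys; from h import *
from scipy.spatial.transform import Rotation as R
s=ctrl.read_state(); T=R.from_euler('xyz',s['tool_rot']); a=np.array(sys.argv[1:],float).reshape(-1,4)
print('t',round(float(s['clock']),1),'pos',np.round(s['eef_pos'],1),'rot',np.round(np.degrees(s['tool_rot']),1),'w',round(float(s['width']),1),'F',np.round(s['force'],1))
for q in a:
    d=q[:3]-s['eef_pos']; t=T.inv()*R.from_euler('xyz',[180,0,q[3]],degrees=True)
    print(np.round(T.inv().apply(d)/10,2),np.round(t.as_rotvec(),3))
E
python3 go.py 434 110 230 63
```

```text
t 0.1 pos [194.3 619.8 230.6] rot [-179.9    0.   162.6] w 85.1 F [-0.3  0.5  0.2]
[-38.13 -41.47   0.12] [-1.000e-03  1.000e-03  1.738e+00]
```

Call:
step_arm --commands '[-38.1,-41.5,0,0,0,1.738,1,-38.1,-41.5,0,0,0,1.738,1,-38.1,-41.5,0,0,0,1.738,1,-38.1,-41.5,0,0,0,1.738,1,-38.1,-41.5,0,0,0,1.738,1,-38.1,-41.5,0,0,0,1.738,1,-38.1,-41.5,0,0,0,1.738,1,-38.1,-41.5,0,0,0,1.738,1,-38.1,-41.5,0,0,0,1.738,1,-38.1,-41.5,0,0,0,1.738,1]'

```text
clock: 1.15
eef_pos: [407.3, 165.9, 231.5]
tool_rot: [3.141, -0.001, 1.332]
force: [0.7, -0.4, -0.7]
width: 85.4
gripper_force: 0.0
```

```bash
python3 go.py 434 110 230 63
```

```text
t 1.1 pos [407.3 165.9 231.5] rot [180.   -0.   76.3] w 85.4 F [ 0.7 -0.4 -0.7]
[-4.8   3.91  0.14] [ 0.    -0.001  0.233]
```

Call:
step_arm --commands '[-4.8,3.9,0,0,0,0.233,0.6,-4.8,3.9,0,0,0,0.233,0.6,-4.8,3.9,0,0,0,0.233,0.6,-4.8,3.9,0,0,0,0.233,0.6,-4.8,3.9,0,0,0,0.233,0.6,-4.8,3.9,0,0,0,0.233,0.6]'

```text
clock: 1.75
eef_pos: [433.1, 113.4, 231.2]
tool_rot: [-3.141, -0.0, 1.109]
force: [0.7, -0.2, 0.4]
width: 51.3
gripper_force: 0.0
```

```bash
python3 - <<'E'
from h import *
save('wrist','w1.png')
E
python3 go.py 434 110 230 63
```

```text
t 1.8 pos [433.3 113.2 231.2] rot [-180.    -0.    63.5] w 51.4 F [0.2 0.3 0.2]
[-0.25  0.21  0.12] [-0.001 -0.     0.008]
```

View pics/w1.png

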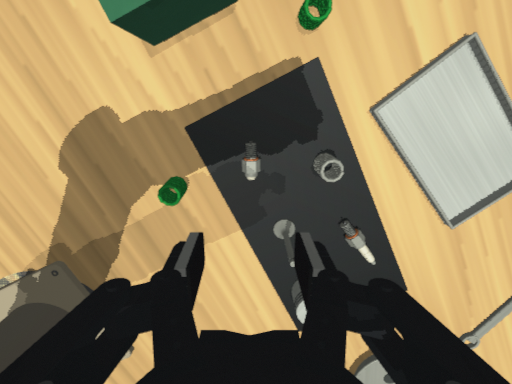

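The wrist view shows the broken plug at (251,160), running vertically along tool x, with its thread at the top and its pale stub at the bottom. The whole plug is at (355,242), the spring at (328,166) and the valve foot at (284,230).

```bash
cat > m.py <<'E'
import sys; from h import *
np.set_printoptions(precision=1,suppress=True)
def lying(d,u,v,r=30,lo=6):
    P=pts(d); y,x=np.mgrid[:384,:512]; m=(abs(x-u)<r)&(abs(y-v)<r)&(P[...,2]>lo)&(P[...,2]<35)
    n,l,s,c=cv2.connectedComponentsWithStats(m.astype(np.uint8)); i=1+np.argmax(s[1:,4]); q=P[l==i]
    rc=cv2.fitLine(q[:,:2].astype(np.float32),cv2.DIST_HUBER,0,.01,.01).ravel(); a=rc[:2]; b=np.array([-a[1],a[0]])
    t=(q[:,:2]-rc[2:])@a; w=(q[:,:2]-rc[2:])@b
    print('yaw',np.degrees(np.arctan2(a[1],a[0])),'c',rc[2:],'n',len(q))
    for k in np.arange(np.floor(t.min()/4)*4,t.max(),4):
        j=(t>=k)&(t<k+4)
        if j.sum()>1: print(k+2,'w',w[j].min(),w[j].max(),'z',q[j,2].max(),rc[2:]+a*(k+2))
E
python3 - <<'E'
from m import *
d=dict(np.load('pics/w1.npz')); lying(d,251,162); lying(d,357,243)
P=pts(d); 
E
```

```text
yaw 63.718136 c [434.6 114.5] n 504
-26.0 w -6.709595549772433 4.043335177957653 z 18.860531061495294 [423.1  91.2]
-22.0 w -7.940682293636753 8.080347767064158 z 23.487401909936978 [424.9  94.8]
-18.0 w -7.927752758686937 8.043914448687797 z 23.94751605629932 [426.6  98.4]
-14.0 w -11.98000152112249 10.655639312620101 z 25.83531480719256 [428.4 102. ]
-10.0 w -11.995953753744159 10.600335982075215 z 26.448741814537982 [430.2 105.6]
-6.0 w -11.95900916256994 10.561478014003798 z 26.80525203734777 [431.9 109.2]
-2.0 w -11.932639228486437 11.90913769634918 z 25.663868343630952 [433.7 112.8]
2.0 w -10.6181656463675 10.45723735606572 z 25.228716249041497 [435.5 116.3]
6.0 w -6.5519362912472925 6.532288002902361 z 23.127549574197076 [437.3 119.9]
10.0 w -6.558105019737236 6.4861393399762255 z 23.28010084080148 [439.  123.5]
14.0 w -6.535713379323891 6.446219752331063 z 22.310611093026466 [440.8 127.1]
18.0 w -6.5091430813738524 6.39786106687214 z 22.250314477302368 [442.6 130.7]
22.0 w -6.5455327108986765 6.386100576349521 z 21.386175956623617 [444.3 134.3]
26.0 w -0.06977247591201428 1.2
[... 1224 characters left out ...]
63440676945 5.689735620713104 z 22.559524423097855 [522.8 -77.8]
22.0 w -6.373330131230362 6.325458638667102 z 21.121736278894446 [523.6 -81.7]
26.0 w -5.750852589882357 5.751339749286519 z 21.2877191936293 [524.4 -85.6]
30.0 w -5.199043208886622 6.062988846959356 z 20.74536923340264 [525.2 -89.5]
34.0 w -6.116049222248573 5.490393108194147 z 20.62676343756118 [526.1 -93.4]
38.0 w -5.5219121212600335 5.248425503694348 z 20.43864899981338 [526.9 -97.3]
42.0 w -5.237820305027561 4.370025031142609 z 20.109744936991945 [ 527.7 -101.3]
46.0 w -2.3015971225944183 2.947430332858968 z 17.775111266268766 [ 528.5 -105.2]
50.0 w -0.8374008307154482 1.2032424360407807 z 17.32441119020706 [ 529.3 -109.1]
```

```bash
python3 go.py 431.9 109.2 60 63.7 431.9 109.2 8 63.7
```

```text
t 1.8 pos [433.3 113.2 231.2] rot [-180.    -0.    63.5] w 51.4 F [0.2 0.3 0.2]
[-0.42  0.07 17.12] [-0.001 -0.    -0.004]
[-0.42  0.07 22.32] [-0.001 -0.    -0.004]
```

Call:
step_arm --commands '[-0.3,0,5,0,0,0,0.6,-0.3,0,10,0,0,0,0.6,-0.3,0,14,0,0,0,0.6,-0.3,0,17,0,0,0,0.6,-0.3,0,17,0,0,0,0.6,-0.3,0,17,0,0,0,0.6]'

```text
clock: 2.4
eef_pos: [432.4, 109.4, 61.5]
tool_rot: [-3.141, 0.0, 1.105]
force: [0.6, -0.0, 0.0]
width: 51.1
gripper_force: 0.0
```

```bash
python3 go.py 431.9 109.2 8 63.7
```

```text
t 2.4 pos [432.4 109.4  61.5] rot [-180.     0.    63.3] w 51.1 F [ 0.6 -0.   0. ]
[-0.04 -0.03  5.35] [-0.001  0.    -0.006]
```

Call:
step_arm --commands '[0,0,2.5,0,0,0,0.6,0,0,4.5,0,0,0,0.6,0,0,5.4,0,0,0,0.6,0,0,5.4,0,0,0,0.6,0,0,5.4,0,0,0,0.2,0,0,5.4,0,0,0,0.1,0,0,5.4,0,0,0,0,0,0,5.4,0,0,0,0,0,0,5.4,0,0,0,0]'

```text
clock: 3.3
eef_pos: [433.5, 109.9, 9.0]
tool_rot: [3.14, -0.003, 1.105]
force: [0.1, 0.1, 9.5]
width: 20.8
gripper_force: 58.4
```

Call:
step_arm --commands '[0,0,-3,0,0,0,0,0,0,-7,0,0,0,0,0,0,-12,0,0,0,0,0,0,-17,0,0,0,0,0,0,-17,0,0,0,0,0,0,-17,0,0,0,0]'

```text
clock: 3.9
eef_pos: [432.7, 109.9, 178.7]
tool_rot: [3.14, -0.003, 1.106]
force: [0.6, -0.8, -0.2]
width: 20.8
gripper_force: 59.5
```

```bash
python3 go.py 450 370 190 178.5
```

```text
t 3.9 pos [432.7 109.9 178.7] rot [179.9  -0.2  63.4] w 20.8 F [ 0.6 -0.8 -0.2]
[ 24.03 -10.12  -1.07] [ 0.004 -0.    -2.01 ]
```

Call:
step_arm --commands '[24,-10.1,-1,0,0,-2.01,0,24,-10.1,-1,0,0,-2.01,0,24,-10.1,-1,0,0,-2.01,0,24,-10.1,-1,0,0,-2.01,0,24,-10.1,-1,0,0,-2.01,0,24,-10.1,-1,0,0,-2.01,0,24,-10.1,-1,0,0,-2.01,0,24,-10.1,-1,0,0,-2.01,0,24,-10.1,-1,0,0,-2.01,0,24,-10.1,-1,0,0,-2.01,0]'

```text
clock: 4.9
eef_pos: [448.9, 368.2, 185.5]
tool_rot: [-3.138, -0.002, 2.611]
force: [0.6, -0.2, -0.4]
width: 20.9
gripper_force: 59.5
```

```bash
python3 go.py 450 370 190 178.5
```

```text
t 4.9 pos [448.9 368.2 185.5] rot [-1.798e+02 -1.000e-01  1.496e+02] w 20.9 F [ 0.6 -0.2 -0.4]
[-0.    0.21 -0.45] [-0.003 -0.003 -0.505]
```

Call:
step_arm --commands '[0,0.2,0,0,0,-0.5,0,0,0.2,0,0,0,-0.5,0,0,0.2,0,0,0,-0.5,0,0,0.2,0,0,0,-0.5,0,0,0.2,0,0,0,-0.5,0,0,0.2,0,0,0,-0.5,0]'

```text
clock: 5.5
eef_pos: [450.5, 370.1, 186.2]
tool_rot: [-3.14, -0.002, 3.103]
force: [-0.1, -0.6, -0.8]
width: 20.8
gripper_force: 59.5
```

```bash
python3 - <<'E'
from h import *
save('wrist','w2.png')
E
python3 go.py 450.5 371 64 178.5
```

```text
t 5.5 pos [450.6 370.3 186.5] rot [-1.799e+02 -1.000e-01  1.778e+02] w 21.0 F [ 0.2  0.6 -1.3]
[-0.    0.08 12.25] [-0.001 -0.001 -0.012]
```

View pics/w2.png

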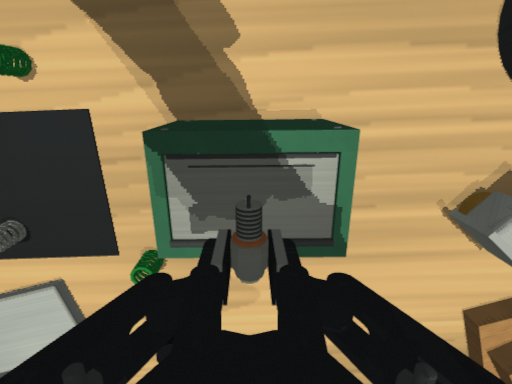

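The plug is held with its thread toward image-up, over the slot (165–340 px wide, plug at u≈249), so it is centred.

Call:
step_arm --commands '[0,0.1,3,0,0,0,0,0,0.1,6,0,0,0,0,0,0.1,8,0,0,0,0,0,0.1,10,0,0,0,0,0,0.1,11.5,0,0,0,0,0,0.1,12,0,0,0,0,0,0.1,12,0,0,0,0,0,0.1,12,0,0,0,0]'

```text
clock: 6.35
eef_pos: [449.9, 371.5, 67.2]
tool_rot: [-3.141, -0.002, 3.105]
force: [-2.9, 0.7, -0.8]
width: 20.7
gripper_force: 59.5
```

Call:
step_arm --commands '[0,0,0,0,0,0,0.5,0,0,0,0,0,0,0.7,0,0,0,0,0,0,0.8,0,0,0,0,0,0,0.8,0,0,0,0,0,0,0.8,0,0,0,0,0,0,0.8,0,0,0,0,0,0,0.8]'

```text
clock: 7.05
eef_pos: [451.4, 371.7, 67.4]
tool_rot: [3.141, 0.0, 3.105]
force: [-1.6, -2.1, 2.0]
width: 68.0
gripper_force: 1.4
```

Call:
step_arm --commands '[0,0,-4,0,0,0,0.8,0,0,-8,0,0,0,0.8,0,0,-13,0,0,0,0.8,0,0,-16,0,0,0,0.8,0,0,-16,0,0,0,0.8,0,0,-16,0,0,0,0.8]'

```text
clock: 7.65
eef_pos: [452.0, 372.7, 228.1]
tool_rot: [3.139, 0.003, 3.105]
force: [-0.0, -0.8, -0.7]
width: 68.7
gripper_force: 0.0
```

```bash
python3 - <<'E'
from h import *
save('wrist','w3.png')
E
python3 go.py 518 -54.3 210 101.7
```

```text
t 7.7 pos [451.1 372.  226.9] rot [180.    0.  177.9] w 68.2 F [-0.6  0.3 -0.2]
[ -8.25 -42.36   1.67] [ 1.00e-03 -0.00e+00  1.33e+00]
```

View pics/w3.png

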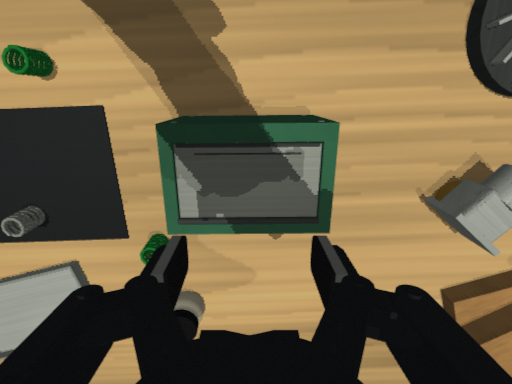

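The broken plug is inside and the flap is shut. Next is the whole plug.

Call:
step_arm --commands '[-8.2,-42.4,1.5,0,0,1.33,0.6,-8.2,-42.4,1.5,0,0,1.33,0.6,-8.2,-42.4,1.5,0,0,1.33,0.6,-8.2,-42.4,1.5,0,0,1.33,0.6,-8.2,-42.4,1.5,0,0,1.33,0.6,-8.2,-42.4,1.5,0,0,1.33,0.6,-8.2,-42.4,1.5,0,0,1.33,0.6,-8.2,-42.4,1.5,0,0,1.33,0.6,-8.2,-42.4,1.5,0,0,1.33,0.6,-8.2,-42.4,1.5,0,0,1.33,0.6]'

```text
clock: 8.7
eef_pos: [517.0, -61.3, 211.1]
tool_rot: [-3.14, 0.005, 1.764]
force: [-1.4, 0.5, 0.2]
width: 51.4
gripper_force: 0.0
```

```bash
python3 go.py 518 -54.3 70 101.7
```

```text
t 8.7 pos [517.  -61.3 211.1] rot [-179.9    0.3  101.1] w 51.4 F [-1.4  0.5  0.2]
[ 0.73  0.26 14.11] [-0.002  0.005 -0.011]
```

Call:
step_arm --commands '[0,0,4,0,0,0,0.6,0,0,9,0,0,0,0.6,0,0,13,0,0,0,0.6,0,0,13.8,0,0,0,0.6,0,0,13.8,0,0,0,0.6,0,0,13.8,0,0,0,0.6]'

```text
clock: 9.3
eef_pos: [518.3, -55.1, 75.3]
tool_rot: [3.14, 0.001, 1.775]
force: [-1.1, -0.3, -0.5]
width: 51.3
gripper_force: 0.0
```

```bash
python3 go.py 518 -54.3 9 101.7
```

```text
t 9.3 pos [518.3 -55.1  75.3] rot [179.9   0.  101.7] w 51.3 F [-1.1 -0.3 -0.5]
[ 0.09 -0.03  6.63] [0.002 0.001 0.   ]
```

Call:
step_arm --commands '[0,0,2.5,0,0,0,0.6,0,0,5,0,0,0,0.6,0,0,6.5,0,0,0,0.6,0,0,6.5,0,0,0,0.6,0,0,6.5,0,0,0,0.2,0,0,6.5,0,0,0,0.1,0,0,6.5,0,0,0,0,0,0,6.5,0,0,0,0,0,0,6.5,0,0,0,0]'

```text
clock: 10.2
eef_pos: [518.8, -55.1, 11.3]
tool_rot: [3.138, 0.001, 1.775]
force: [-0.1, 0.7, 7.6]
width: 20.8
gripper_force: 58.5
```

Call:
step_arm --commands '[0,0,-3,0,0,0,0,0,0,-7,0,0,0,0,0,0,-11,0,0,0,0,0,0,-13,0,0,0,0,0,0,-13,0,0,0,0,0,0,-13,0,0,0,0]'

```text
clock: 10.8
eef_pos: [517.6, -54.5, 140.0]
tool_rot: [3.14, -0.0, 1.775]
force: [-1.2, 0.4, -0.6]
width: 21.0
gripper_force: 59.5
```

```bash
python3 go.py 694 69 130 103 ; python3 - <<'E'
import numpy as np
c,s=np.cos(.226),np.sin(.226)
for p in((0,40),(0,55),(-0,-60),(0,-55)): print(p,690+c*p[0]-s*p[1],14.7+s*p[0]+c*p[1])
from h import *
save('wrist','w4.png')
E
```

```text
t 10.8 pos [517.6 -54.5 140. ] rot [179.9  -0.  101.7] w 21.0 F [-1.2  0.4 -0.6]
[ 8.51 19.78  1.04] [ 0.002 -0.    -0.022]
(0, 40) 681.0367582190729 53.68282053387932
(0, 55) 677.6755425512252 68.30137823408407
(0, -60) 703.4448626713906 -43.774230800818984
(0, -55) 702.3244574487748 -38.90137823408406
```

View pics/w4.png

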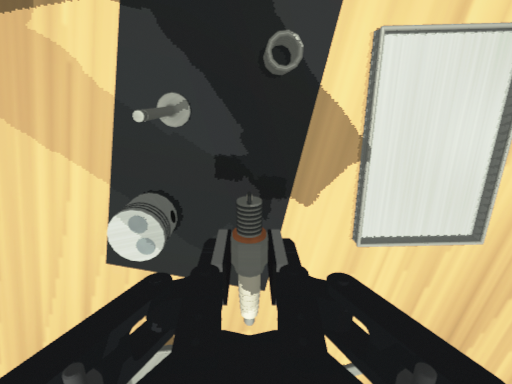

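The plug is held square, with its thread pointing image-up. Next it goes into the tray.

```bash
python3 go.py 678.8 63.4 130 103
```

```text
t 10.8 pos [517.  -54.5 139.2] rot [-180.    -0.   101.7] w 20.6 F [-0.7  0.6 -0.5]
[ 8.26 18.23  0.92] [-0.    -0.001 -0.022]
```

Call:
step_arm --commands '[2,4.4,0.5,0,0,-0.022,0,4,8.8,0.5,0,0,-0.022,0,6,13.2,0.5,0,0,-0.022,0,8.2,18.2,0.5,0,0,-0.022,0,8.2,18.2,0.5,0,0,-0.022,0,8.2,18.2,0.5,0,0,-0.022,0,8.2,18.2,0.5,0,0,-0.022,0,8.2,18.2,0.5,0,0,-0.022,0]'

```text
clock: 11.65
eef_pos: [677.6, 60.3, 133.9]
tool_rot: [-3.14, 0.0, 1.794]
force: [-0.3, 0.8, -0.3]
width: 20.8
gripper_force: 59.5
```

```bash
python3 go.py 678.8 63.4 30 103  678.8 63.4 12 103
```

```text
t 11.7 pos [677.6  60.3 133.9] rot [-179.9    0.   102.8] w 20.8 F [-0.3  0.8 -0.3]
[ 0.28  0.21 10.39] [-0.002  0.    -0.004]
[ 0.28  0.21 12.19] [-0.002  0.    -0.004]
```

Call:
step_arm --commands '[0,0,4,0,0,0,0,0,0,8,0,0,0,0,0,0,10,0,0,0,0,0,0,10.4,0,0,0,0,0,0,10.4,0,0,0,0,0,0,10.4,0,0,0,0]'

```text
clock: 12.25
eef_pos: [680.1, 61.5, 32.1]
tool_rot: [3.139, 0.001, 1.796]
force: [-0.0, -0.5, -0.6]
width: 20.6
gripper_force: 59.5
```

```bash
python3 go.py 678.8 63.4 12 103
```

```text
t 12.2 pos [680.1  61.5  32.1] rot [179.9   0.  102.9] w 20.6 F [-0.  -0.5 -0.6]
[ 0.22 -0.09  2.01] [ 0.003  0.001 -0.002]
```

Call:
step_arm --commands '[0,0,1,0,0,0,0,0,0,1.6,0,0,0,0,0,0,1.9,0,0,0,0,0,0,2.0,0,0,0,0,0,0,2.0,0,0,0,0,0,0,2.0,0,0,0,0]'

```text
clock: 12.85
eef_pos: [678.7, 62.4, 11.4]
tool_rot: [-3.141, -0.001, 1.797]
force: [-2.9, 0.5, 7.3]
width: 20.9
gripper_force: 60.3
```

Call:
step_arm --commands '[0,0,0,0,0,0,0.35,0,0,0,0,0,0,0.5,0,0,0,0,0,0,0.5,0,0,0,0,0,0,0.5,0,0,-2,0,0,0,0.5,0,0,-6,0,0,0,0.5,0,0,-11,0,0,0,0.5,0,0,-16,0,0,0,0.5,0,0,-16,0,0,0,0.5,0,0,-16,0,0,0,0.8]'

```text
clock: 13.85
eef_pos: [679.8, 62.3, 171.7]
tool_rot: [3.139, -0.0, 1.797]
force: [0.2, 0.2, -1.4]
width: 55.9
gripper_force: 0.0
```

```bash
python3 go.py 423 -118 200 83;python3 - <<'E'
from m import *
save('wrist','w5.png')
E
```

```text
t 13.8 pos [679.8  62.3 171.7] rot [179.8  -0.  103. ] w 55.9 F [ 0.2  0.2 -1.4]
[-11.81 -29.05  -2.91] [ 0.003 -0.     0.348]
```

View pics/w5.png

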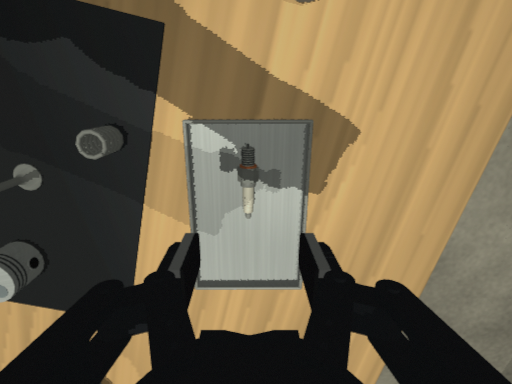

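The plug lies flat in the tray (248,180). Next is the piston.

```bash
python3 go.py 423 -118 170 80
```

```text
t 13.9 pos [678.5  62.6 169.9] rot [-180.   -0.  103.] w 63.4 F [ 0.1  0.  -0.4]
[-11.87 -28.95  -0.  ] [-0.001 -0.001  0.401]
```

Call:
step_arm --commands '[-11.9,-28.9,0,0,0,0.4,1,-11.9,-28.9,0,0,0,0.4,1,-11.9,-28.9,0,0,0,0.4,1,-11.9,-28.9,0,0,0,0.4,1,-11.9,-28.9,0,0,0,0.4,1,-11.9,-28.9,0,0,0,0.4,1,-11.9,-28.9,0,0,0,0.4,1,-11.9,-28.9,0,0,0,0.4,1,-11.9,-28.9,0,0,0,0.4,1,-11.9,-28.9,0,0,0,0.4,1]'

```text
clock: 14.9
eef_pos: [425.6, -117.5, 169.8]
tool_rot: [-3.142, 0.0, 1.4]
force: [-0.0, -0.2, 0.3]
width: 85.6
gripper_force: 0.0
```

```bash
python3 go.py 423 -118 80 80 423 -118 16 80
```

```text
t 14.9 pos [ 425.6 -117.5  169.8] rot [-180.     0.    80.2] w 85.6 F [-0.  -0.2  0.3]
[-0.1  -0.24  8.98] [-0.     0.     0.003]
[-0.1  -0.24 15.38] [-0.     0.     0.003]
```

Call:
step_arm --commands '[0,0,4,0,0,0,1,0,0,8,0,0,0,1,0,0,9,0,0,0,1,0,0,9,0,0,0,1,0,0,9,0,0,0,1]'

```text
clock: 15.4
eef_pos: [425.0, -118.7, 81.0]
tool_rot: [3.14, 0.0, 1.397]
force: [0.9, 0.7, -0.2]
width: 85.5
gripper_force: 0.0
```

```bash
python3 go.py 423 -118 16 80;python3 - <<'E'
from m import *
d=save('wrist','w6.png'); P=pts(d)
m=(P[...,2]>44)&(P[...,2]<60)&(np.hypot(P[...,0]-423,P[...,1]+118)<42); q=P[m]; print(cv2.minEnclosingCircle(q[:,:2].astype(np.float32)),len(q))
E
```

```text
t 15.4 pos [ 425.  -118.7   81. ] rot [179.9   0.   80.1] w 85.5 F [ 0.9  0.7 -0.2]
[ 0.04 -0.21  6.5 ] [0.001 0.    0.001]
((422.64056396484375, -117.81523895263672), 27.228668212890625) 4637
```

Call:
step_arm --commands '[0,-0.2,2.5,0,0,0,1,0,-0.2,5,0,0,0,1,0,-0.2,6.5,0,0,0,1,0,-0.2,6.5,0,0,0,1,0,-0.2,6.5,0,0,0,0.6,0,-0.2,6.5,0,0,0,0.3,0,-0.2,6.5,0,0,0,0,0,-0.2,6.5,0,0,0,0]'

```text
clock: 16.25
eef_pos: [423.0, -118.4, 16.8]
tool_rot: [3.139, 0.0, 1.397]
force: [-0.9, 0.2, 10.1]
width: 51.5
gripper_force: 61.4
```

Call:
step_arm --commands '[0,0,-2,0,0,0,0,0,0,-5,0,0,0,0,0,0,-9,0,0,0,0,0,0,-9,0,0,0,0,0,0,-9,0,0,0,0,0,0,-9,0,0,0,0]'

```text
clock: 16.85
eef_pos: [421.6, -117.4, 105.0]
tool_rot: [-3.141, -0.001, 1.397]
force: [0.4, 0.5, -2.7]
width: 51.4
gripper_force: 63.4
```

```bash
python3 go.py 703 -42 105 103
```

```text
t 16.9 pos [ 421.6 -117.4  105. ] rot [-179.9   -0.    80.1] w 51.4 F [ 0.4  0.5 -2.7]
[ 1.228e+01  2.641e+01 -2.000e-02] [-0.001 -0.001 -0.4  ]
```

Call:
step_arm --commands '[3,6.5,0,0,0,-0.1,0,6,13,0,0,0,-0.2,0,9,19.5,0,0,0,-0.3,0,12.3,26.4,0,0,0,-0.4,0,12.3,26.4,0,0,0,-0.4,0,12.3,26.4,0,0,0,-0.4,0,12.3,26.4,0,0,0,-0.4,0,12.3,26.4,0,0,0,-0.4,0,12.3,26.4,0,0,0,-0.4,0]'

```text
clock: 17.75
eef_pos: [701.2, -43.8, 103.7]
tool_rot: [-3.138, -0.001, 1.795]
force: [-0.3, -0.2, -1.8]
width: 51.9
gripper_force: 63.7
```

```bash
python3 go.py 703 -42 30 103 703 -42 17 103
```

```text
t 17.8 pos [701.2 -43.8 103.7] rot [-1.798e+02 -1.000e-01  1.028e+02] w 51.9 F [-0.3 -0.2 -1.8]
[0.13 0.24 7.37] [-0.004 -0.001 -0.003]
[0.13 0.25 8.67] [-0.004 -0.001 -0.003]
```

Call:
step_arm --commands '[0.1,0.2,3,0,0,0,0,0.1,0.2,6,0,0,0,0,0.1,0.2,7.3,0,0,0,0,0.1,0.2,7.3,0,0,0,0,0.1,0.2,7.3,0,0,0,0]'

```text
clock: 18.25
eef_pos: [705.3, -42.1, 33.2]
tool_rot: [3.141, 0.001, 1.796]
force: [-0.4, 0.1, -0.8]
width: 51.4
gripper_force: 63.8
```

```bash
python3 go.py 703 -42 17 103
```

```text
t 18.2 pos [705.3 -42.1  33.2] rot [180.    0.  102.9] w 51.4 F [-0.4  0.1 -0.8]
[ 0.07 -0.22  1.62] [ 0.001  0.001 -0.002]
```

Call:
step_arm --commands '[0,-0.1,0.8,0,0,0,0,0,-0.1,1.2,0,0,0,0,0,-0.1,1.4,0,0,0,0,0,-0.1,1.6,0,0,0,0,0,-0.1,1.6,0,0,0,0]'

```text
clock: 18.75
eef_pos: [704.2, -41.5, 17.0]
tool_rot: [3.141, -0.0, 1.797]
force: [-1.6, -0.2, 2.2]
width: 51.7
gripper_force: 63.9
```

Call:
step_arm --commands '[0,0,0,0,0,0,0.7,0,0,0,0,0,0,0.85,0,0,0,0,0,0,0.85,0,0,0,0,0,0,0.85,0,0,-2,0,0,0,0.85,0,0,-6,0,0,0,0.85,0,0,-11,0,0,0,0.85,0,0,-15,0,0,0,0.85,0,0,-15,0,0,0,0.6,0,0,-15,0,0,0,0.6]'

```text
clock: 19.75
eef_pos: [704.9, -41.7, 168.9]
tool_rot: [3.138, 0.001, 1.797]
force: [-0.7, 0.1, -0.8]
width: 51.2
gripper_force: 0.0
```

```bash
python3 - <<'E'
from m import *
d=save('wrist','w7.png'); P=pts(d)
m=(P[...,2]>44)&(P[...,2]<60)&(np.hypot(P[...,0]-704,P[...,1]+42)<40); q=P[m]; print(cv2.minEnclosingCircle(q[:,:2].astype(np.float32)),len(q),q[:,2].mean())
m=(P[...,2]>25)&(P[...,2]<60)&(np.hypot(P[...,0]-521,P[...,1]-62)<30); q=P[m]; 
if len(q)>3: print(cv2.minEnclosingCircle(q[:,:2].astype(np.float32)),len(q))
E
python3 go.py 521 62.6 170 85
```

```text
((703.2999877929688, -41.05693817138672), 26.99631118774414) 2311 51.553115236598615
((520.8773193359375, 62.60327911376953), 15.494524002075195) 1239
t 19.8 pos [703.9 -41.3 167. ] rot [180.   -0.  102.9] w 51.1 F [ 0.2  0.6 -0.4]
[ 14.22 -15.49  -0.3 ] [ 0.    -0.001  0.313]
```

View pics/w7.png

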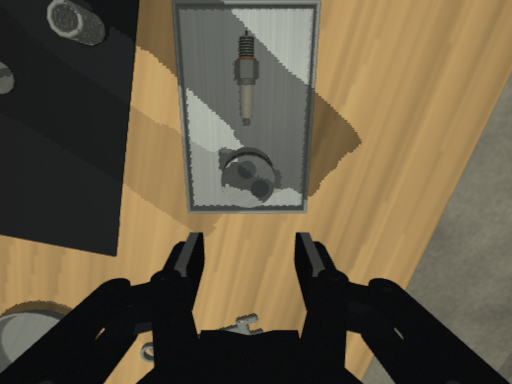

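The piston stands upright (247,175) and the plug lies beside it (246,75). Next is the spring.

Call:
step_arm --commands '[14.2,-15.5,0,0,0,0.31,0.6,14.2,-15.5,0,0,0,0.31,0.6,14.2,-15.5,0,0,0,0.31,0.6,14.2,-15.5,0,0,0,0.31,0.6,14.2,-15.5,0,0,0,0.31,0.6,14.2,-15.5,0,0,0,0.31,0.6,14.2,-15.5,0,0,0,0.31,0.6,14.2,-15.5,8,0,0,0.31,0.6,14.2,-15.5,9,0,0,0.31,0.6,14.2,-15.5,9,0,0,0.31,0.6]'

```text
clock: 20.8
eef_pos: [519.3, 60.8, 72.2]
tool_rot: [-3.134, 0.002, 1.485]
force: [-0.9, 0.3, 0.4]
width: 51.7
gripper_force: 0.0
```

```bash
python3 go.py 521 62.6 12 85
```

```text
t 20.8 pos [519.3  60.8  72.2] rot [-1.796e+02  1.000e-01  8.510e+01] w 51.7 F [-0.9  0.3  0.4]
[0.21 0.2  6.01] [-0.008  0.002  0.001]
```

Call:
step_arm --commands '[0.1,0.1,2.5,0,0,0,0.6,0.1,0.1,5,0,0,0,0.6,0.1,0.1,6,0,0,0,0.6,0.1,0.1,6,0,0,0,0.6,0.1,0.1,6,0,0,0,0.3,0.1,0.1,6,0,0,0,0.2,0.1,0.1,6,0,0,0,0,0.1,0.1,6,0,0,0,0]'

```text
clock: 21.6
eef_pos: [523.6, 62.7, 17.9]
tool_rot: [3.139, -0.0, 1.487]
force: [-0.2, -0.7, 7.7]
width: 28.8
gripper_force: 59.1
```

Call:
step_arm --commands '[0,0,-2,0,0,0,0,0,0,-6,0,0,0,0,0,0,-11,0,0,0,0,0,0,-13,0,0,0,0,0,0,-13,0,0,0,0,0,0,-13,0,0,0,0]'

```text
clock: 22.2
eef_pos: [522.2, 63.7, 146.6]
tool_rot: [3.141, -0.001, 1.488]
force: [-0.7, 0.5, -0.9]
width: 28.4
gripper_force: 59.2
```

```bash
python3 go.py 507 -363 130 53
```

```text
t 22.2 pos [522.2  63.7 146.6] rot [ 1.80e+02 -1.00e-01  8.52e+01] w 28.4 F [-0.7  0.5 -0.9]
[-42.65   2.03   1.62] [ 0.    -0.001  0.563]
```

```bash
python3 go.py 498 -340 145 53
```

```text
t 22.2 pos [522.2  63.7 146.6] rot [ 1.80e+02 -1.00e-01  8.52e+01] w 28.4 F [-0.7  0.5 -0.9]
[-40.43   0.94   0.12] [ 0.    -0.001  0.563]
```

Call:
step_arm --commands '[-4.5,0.1,0,0,0,0.06,0,-9,0.2,0,0,0,0.12,0,-13.5,0.3,0,0,0,0.18,0,-18,0.4,0,0,0,0.24,0,-22.5,0.5,0,0,0,0.3,0,-27,0.6,0,0,0,0.36,0,-31.5,0.7,0,0,0,0.42,0,-36,0.8,0,0,0,0.5,0,-40.4,0.9,0,0,0,0.563,0,-40.4,0.9,0,0,0,0.563,0]'

```text
clock: 23.2
eef_pos: [493.9, -348.1, 145.4]
tool_rot: [3.14, 0.006, 0.914]
force: [-0.2, 0.8, 0.9]
width: 28.3
gripper_force: 59.2
```

Call:
step_arm --commands '[0,0,3,0,0,0,0,0,0,6,0,0,0,0,0,0,9,0,0,0,0,0,0,9.5,0,0,0,0,0,0,9.5,0,0,0,0,0,0,9.5,0,0,0,0]'

```text
clock: 23.8
eef_pos: [497.6, -340.8, 52.1]
tool_rot: [3.141, 0.0, 0.924]
force: [0.3, -0.5, -0.2]
width: 28.2
gripper_force: 59.3
```

```bash
python3 go.py 498 -340 18 53; python3 - <<'E'
from h import *
d=save('wrist','w8.png'); P=pts(d)
m=(P[...,2]>17)&(P[...,2]<24)&(abs(np.hypot(P[...,0]-482,P[...,1]+362)-74)<8); q=P[m][:,:2]
A=np.c_[2*q,np.ones(len(q))]; s=np.linalg.lstsq(A,(q**2).sum(1),rcond=None)[0]; print(s[:2],np.sqrt(s[2]+s[:2]@s[:2]),len(q))
E
```

```text
t 23.8 pos [ 497.6 -340.8   52.1] rot [179.9   0.   52.9] w 28.2 F [ 0.3 -0.5 -0.2]
[ 0.09 -0.02  3.41] [ 0.001  0.    -0.001]
[ 483.12794756 -360.32747518] 74.50817418968681 4398
```

Dish centre is confirmed at about (483,-360).

Call:
step_arm --commands '[0,0,1.5,0,0,0,0,0,0,2.5,0,0,0,0,0,0,3,0,0,0,0,0,0,3.2,0,0,0,0,0,0,3.3,0,0,0,0,0,0,3.3,0,0,0,0,0,0,3.3,0,0,0,0]'

```text
clock: 24.55
eef_pos: [497.6, -340.5, 18.6]
tool_rot: [3.141, 0.0, 0.924]
force: [-0.2, 0.2, 0.7]
width: 28.4
gripper_force: 59.3
```

Call:
step_arm --commands '[0,0,0.1,0,0,0,0,0,0,0.1,0,0,0,0,0,0,0.1,0,0,0,0.4,0,0,0.1,0,0,0,0.6,0,0,0.1,0,0,0,0.6,0,0,-2,0,0,0,0.6,0,0,-6,0,0,0,0.6,0,0,-11,0,0,0,0.6,0,0,-15,0,0,0,0.6,0,0,-15,0,0,0,0.6]'

```text
clock: 25.55
eef_pos: [499.5, -343.4, 173.9]
tool_rot: [3.131, 0.0, 0.924]
force: [0.5, 0.0, -0.0]
width: 51.4
gripper_force: 0.0
```

```bash
python3 - <<'E'
from h import *
d=save('wrist','w9.png'); P=pts(d)
m=(P[...,2]>42)&(P[...,2]<60)&(np.hypot(P[...,0]-498,P[...,1]+340)<30); q=P[m]; print(cv2.minEnclosingCircle(q[:,:2].astype(np.float32)),len(q),q[:,2].mean())
E
python3 go.py 432.5 -2.5 165 88
```

```text
((497.2065124511719, -339.7521057128906), 14.842312812805176) 326 44.92033680591067
t 25.6 pos [ 498.7 -341.6  171. ] rot [179.7  -0.   52.9] w 51.8 F [ 0.   0.  -0.3]
[ 23.07 -25.72   0.47] [ 0.005  0.001 -0.612]
```

View pics/w9.png

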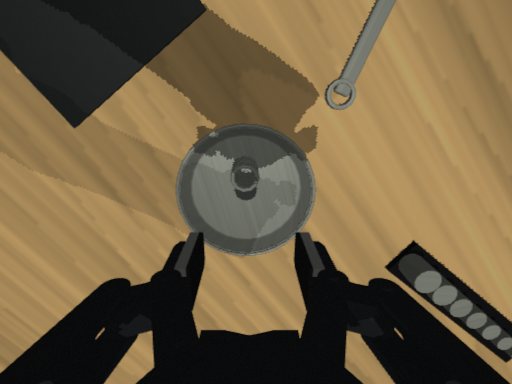

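The spring stands in the dish (245,178). Now the valve.

Call:
step_arm --commands '[23.1,-25.7,0.4,0,0,-0.61,0.5,23.1,-25.7,0.4,0,0,-0.61,0.5,23.1,-25.7,0.4,0,0,-0.61,0.5,23.1,-25.7,0.4,0,0,-0.61,0.5,23.1,-25.7,0.4,0,0,-0.61,0.5,23.1,-25.7,0.4,0,0,-0.61,0.5,23.1,-25.7,0.4,0,0,-0.61,0.5,23.1,-25.7,0.4,0,0,-0.61,0.5,23.1,-25.7,0.4,0,0,-0.61,0.5,23.1,-25.7,0.4,0,0,-0.61,0.5]'

```text
clock: 26.6
eef_pos: [431.6, -2.3, 164.0]
tool_rot: [-3.141, 0.001, 1.532]
force: [-0.1, -0.2, -0.4]
width: 42.6
gripper_force: 0.0
```

```bash
python3 - <<'E'
from h import *
d=save('wrist','w10.png'); P=pts(d)
for lo,hi in((85,105),(40,80),(5,12)):
    m=(P[...,2]>lo)&(P[...,2]<hi)&(np.hypot(P[...,0]-432.5,P[...,1]+2.5)<22); q=P[m]; 
    if len(q)>3: print(lo,cv2.minEnclosingCircle(q[:,:2].astype(np.float32)),len(q))
E
python3 go.py 432.5 -2.5 43 88
```

```text
85 ((432.01495361328125, -2.079352855682373), 4.123738765716553) 108
40 ((431.8069152832031, -1.9502861499786377), 4.019942283630371) 104
5 ((432.38702392578125, -2.7140705585479736), 21.781736373901367) 401
t 26.6 pos [431.8  -2.7 164.1] rot [1.80e+02 1.00e-01 8.77e+01] w 42.7 F [ 0.7 -0.8  0.1]
[ 0.04  0.07 12.11] [ 0.     0.001 -0.005]
```

Call:
step_arm --commands '[0.1,0,4,0,0,0,0.5,0.1,0,8,0,0,0,0.5,0.1,0,11,0,0,0,0.5,0.1,0,12,0,0,0,0.5,0.1,0,12,0,0,0,0.5,0.1,0,12,0,0,0,0.25,0.1,0,12,0,0,0,0.1,0.1,0,12,0,0,0,0,0.1,0,12,0,0,0,0,0.1,0,12,0,0,0,0]'

```text
clock: 27.65
eef_pos: [432.4, -0.5, 45.1]
tool_rot: [3.139, 0.001, 1.534]
force: [-0.2, -1.5, 6.9]
width: 6.2
gripper_force: 58.6
```

Call:
step_arm --commands '[0,0,-3,0,0,0,0,0,0,-7,0,0,0,0,0,0,-12,0,0,0,0,0,0,-13,0,0,0,0,0,0,-13,0,0,0,0,0,0,-13,0,0,0,0]'

```text
clock: 28.25
eef_pos: [430.9, 0.8, 173.6]
tool_rot: [-3.14, -0.001, 1.535]
force: [0.4, -0.1, -0.8]
width: 6.5
gripper_force: 58.7
```

```bash
python3 go.py 467 -381 172 53
```

```text
t 28.2 pos [430.9   0.8 173.6] rot [-179.9   -0.    88. ] w 6.5 F [ 0.4 -0.1 -0.8]
[-38.03   4.98   0.12] [-0.002 -0.     0.61 ]
```

Call:
step_arm --commands '[-4,0.5,0,0,0,0.06,0,-8,1,0,0,0,0.12,0,-12,1.5,0,0,0,0.18,0,-16,2,0,0,0,0.24,0,-20,2.5,0,0,0,0.3,0,-24,3,0,0,0,0.37,0,-28,3.6,0,0,0,0.44,0,-32,4.2,0,0,0,0.51,0,-36,4.7,0,0,0,0.58,0,-38,5,0,0,0,0.61,0]'

```text
clock: 29.25
eef_pos: [465.7, -385.2, 171.7]
tool_rot: [-3.139, 0.002, 0.918]
force: [0.1, -0.5, -1.5]
width: 6.3
gripper_force: 58.7
```

Call:
step_arm --commands '[0,0,2,0,0,0,0,0,0,5,0,0,0,0,0,0,8,0,0,0,0,0,0,9,0,0,0,0,0,0,9,0,0,0,0,0,0,9,0,0,0,0]'

```text
clock: 29.85
eef_pos: [467.3, -382.2, 84.4]
tool_rot: [-3.142, 0.0, 0.923]
force: [0.6, 0.4, 0.1]
width: 6.1
gripper_force: 58.7
```

```bash
python3 go.py 467 -381 45.5 53; python3 - <<'E'
from h import *
d=save('wrist','w11.png')
E
```

```text
t 29.9 pos [ 467.3 -382.2   84.4] rot [-180.     0.    52.9] w 6.1 F [0.6 0.4 0.1]
[ 0.08 -0.1   3.89] [-0.     0.    -0.002]
```

View pics/w11.png

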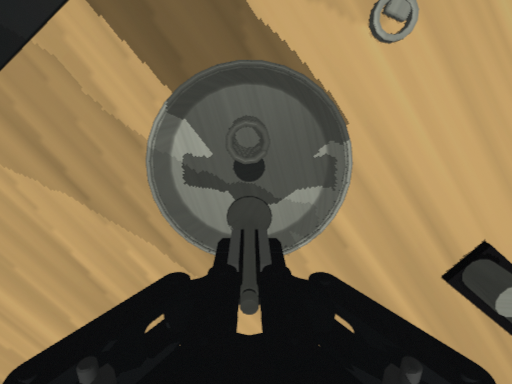

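The valve is held upright with its head (249,215) over the free half of the dish, clear of the spring (247,142).

Call:
step_arm --commands '[0,0,1.5,0,0,0,0,0,0,2.7,0,0,0,0,0,0,3.3,0,0,0,0,0,0,3.6,0,0,0,0,0,0,3.75,0,0,0,0,0,0,3.8,0,0,0,0,0,0,3.8,0,0,0,0]'

```text
clock: 30.6
eef_pos: [467.6, -381.9, 46.5]
tool_rot: [3.141, 0.0, 0.924]
force: [0.2, -0.1, -0.5]
width: 6.3
gripper_force: 58.7
```

Call:
step_arm --commands '[0,0,0.1,0,0,0,0,0,0,0.15,0,0,0,0,0,0,0.2,0,0,0,0,0,0,0.2,0,0,0,0]'

```text
clock: 31.0
eef_pos: [467.7, -381.8, 45.2]
tool_rot: [3.141, -0.0, 0.924]
force: [0.1, 1.8, 6.4]
width: 6.4
gripper_force: 59.3
```

Contact at 6 N. Releasing gently, then withdrawing straight up.

Call:
step_arm --commands '[0,0,-0.05,0,0,0,0.12,0,0,-0.05,0,0,0,0.2,0,0,-0.05,0,0,0,0.35,0,0,-0.05,0,0,0,0.45,0,0,-0.05,0,0,0,0.45,0,0,-2,0,0,0,0.45,0,0,-5,0,0,0,0.45,0,0,-9,0,0,0,0.45,0,0,-14,0,0,0,0.45,0,0,-17,0,0,0,0.45]'

```text
clock: 32.0
eef_pos: [467.8, -382.9, 217.7]
tool_rot: [3.138, 0.001, 0.923]
force: [-0.1, -1.2, -0.1]
width: 38.1
gripper_force: 0.0
```

```bash
python3 - <<'E'
from h import *
d=save('wrist','w12.png'); P=pts(d)
for lo,hi in((85,105),(40,80)):
    m=(P[...,2]>lo)&(P[...,2]<hi)&(np.hypot(P[...,0]-467,P[...,1]+382)<22); q=P[m]
    if len(q)>3: print(lo,cv2.minEnclosingCircle(q[:,:2].astype(np.float32)),len(q))
save('top','top2.png')
E
python3 go.py 467 -381 245 53
```

```text
85 ((466.2128601074219, -382.6930236816406), 3.8624322414398193) 69
40 ((466.17376708984375, -382.5488586425781), 3.9584672451019287) 62
t 32.1 pos [ 468.9 -384.2  219. ] rot [1.795e+02 1.000e-01 5.290e+01] w 38.8 F [ 1.  -0.5  0.4]
[ 0.14 -0.32 -2.6 ] [ 0.008  0.001 -0.001]
```

View pics/w12.png

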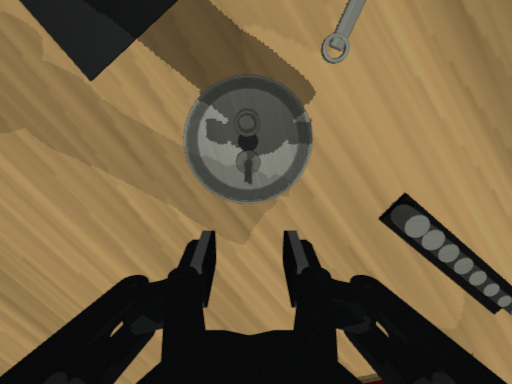

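View pics/top2.png

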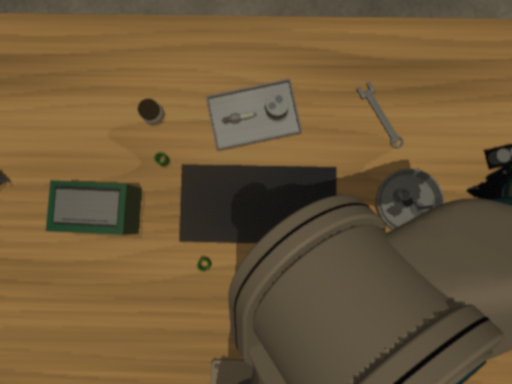

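The valve and spring stand in the dish (248,160 and 247,122). The tray holds the piston and plug, the mat is empty, and the jar and wrench haven't moved. Handing in.

```bash
python3 -c "
from cell import ctrl; print(ctrl.finish_job())"
```

```text
the job is handed in; nothing more can be done
None
```

I handed the job in at about 32 s: the final pictures show the piston and whole plug in the tray, the valve and spring upright in the dish, and the jar and wrench unmoved. The broken plug went in through the flap, but I couldn't see it on the box floor, and the hand-in gave no verdict.

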